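# Reset a ratcheted label roller by one click

## Robot

A 6-joint arm with a two-finger parallel gripper is mounted at the origin on the work surface. World frame = base frame: x ahead of the robot, y to its left, z up, the work surface at z = 0. Lengths are in m, angles in rad, forces in N, time in s.
With the tool pointing down it reaches from about 0.325 to 0.85 m from the base axis. Payload 15.5 kg.
Tool frame: the origin (TCP) lies at the very end of the fingers, on their centre line; the grasp point (between the pads) lies 19 mm behind it; z points along the fingers, y is the direction in which the jaws open and shut (so a half turn about z gives the same grasp; the last joint's range is limited). The gripper opens to 91 mm and grips with 3 to 60 N. Pads are 32 mm wide; open, the fingers measure 118 mm over their backs; the gripper's body (76 mm by 178 mm) begins 60 mm behind the grasp point.
Start: joints at [-1.417, 0.494, 1.345, -0, 1.302, -0.096], TCP at [0.155, -0.606, 0.194] pointing down, gripper open.
Joint ranges: [-2.91, 2.91], [-0.82, 2.16], [0.22, 2.67], [-1.22, 4.37], [0.12, 2.79], [-3.08, 3.08]. Speed limits (rad/s): [1.89, 1.89, 2.57, 3.01, 3.01, 3.01].

## Interface

Orientations are given as a unit quaternion [x, y, z, w].
In Python, from rig import arm gives the robot as it stands. The module is installed in compiled form; this text tells all that it offers.
- The arm moves only by the tool arm_command, never from a script. Its argument "targets" is a list of rows, each a list of 5 numbers: the opening, from 0 (shut) to 1 (fully open), then the shift along the tool's x, y, z in units of 40 mm (1.0 is 40 mm), then the turn about the tool's z in rad. A call has 1 to 12 rows; each row shifts and turns the commanded pose from where the row before left it, along the tool's axes as they then stand; what a row does not reach is not made up. A row lasts 1/10 s, in which the tool goes at most 50 mm and 8.59 degrees, less where a joint would pass 70% of its speed; a pose out of reach is approached as far as the arm can. A call is refused whole if a number of a shift passes 1 or a number of a turn 0.15, either way. A call with a gripper value outside its range is refused whole. The fingers move at their own pace and stop on an object; "squeeze" is the grip in N (left out, the last holds). Time passes only in rows, so rows that do not move let the fingers close. It gives the time, the measured TCP pose, the force and the opening at its end, in the units of the state.
- arm.get_obs(): the state, without advancing time (a new reading comes with each control period).
- arm.get_image(name): name is "scene" or "top" or "wrist"; returns the picture (480x640x3 uint8, blue, green, red); there is no depth.
- arm.get_calibration(name): a dict with "fx", "fy", "cx", "cy" (pixels), "k1" (the pictures are not rectified: a ray, as slopes to the right and down, at radius r is drawn at 1 + k1 r^2 times it, then the intrinsics apply), "R" (3x3) and "t" (3): a world point X has camera coordinates R X + t. Camera axes: x right, y down, z forward; pixel columns grow to the right and rows downward; lengths in m; the calibration is good to about 2 mm. A picture is of the moment at which its call begins: read the wrist's pose just before it. get_calibration takes no time and is no camera call; for the wrist camera it gives the pose at the moment of the call.
- arm.finish_job(): hands the job in, once; it reports no verdict.
The state is a dict: "time": time; "joints": joint angles; "joint_velocities": joint speeds; "joint_torque": joint torques, N m; "tool_pos": TCP position; "eef_rot": TCP orientation; "contact_force": force on the tool from outside, world axes, zero at the start; "wrist_torque": the same for the moment, N m; "opening": finger opening in m.
Only numpy, scipy, OpenCV 4.12 (cv2) and the standard library are available. Lean on these libraries where they do the work, as an engineer would, in place of code of your own. Each camera call takes 0.05 s, during which the arm holds its last target.

## Task

The label roller on the packing table has been wound past its mark: flip the pawl back off the ratchet wheel so that it stays off, then turn the roller back by its cross handle until the ball-ended arm is clearly short of the upright pointer, about half a step past it on the robot's side. Flip the pawl back onto the wheel and push the handle forward until the pawl clicks over a tooth and the ball-ended arm stands straight up, in line with the pointer. Leave the loose tubs and lids around it where they stand.

Things in the scene. Friction and masses are not known exactly. Their poses are not given: they have to be found in the camera images.
- stand: Grey label roller stand, fixed to the table: base 150 x 130 x 12 mm, two cheek plates 110 mm long, tops 147 mm above the table. Origin: centre of the underside; x points away from the robot at yaw 0, y left, z up. The roller's axle runs along the stand's y at x = 0, z = 110 mm. Cross handle outside the right cheek at y = -98 mm; ratchet wheel and pawl outside the left cheek at y = 68 mm.
- pointer_tip (a point): Tip of the fixed steel pointer blade (24 mm wide at its foot, 3 mm at its tip) that stands straight up over the axle on the right cheek; stand x = 0, y = -50, z = 200 mm. About 30 mm of free space between it and the handle ball.
- roller (a joint): Angle (rad) of drum (76 mm across), handle and ratchet wheel (100 mm across, 8 teeth, one step 0.785). 0: ball arm straight up, tooth just resting on the pawl; positive (forward): top moved to the stand's +x. Pawl on: turns only forward; going back it stops at 0, +-0.785 and so on. Stays where left; turning takes about 2 N at the ball. Stops at +-3. Starts at 0.25 to 0.70.
- handle_ball (a point): Centre of the black ball, 28 mm across, on the one long arm of the cross handle, 80 mm from the axle: at stand x = 80 sin(roller), y = -98, z = 110 + 80 cos(roller) mm. The arms are 12 mm steel rods at 90 degrees; the other three have plain ends 60 mm from the axle.
- pawl (a joint): Angle (rad) of the steel gravity pawl, nose pointing to +x over the wheel. 0: nose at the bottom of a tooth gap; 0 to 0.3: riding on the teeth; grows as its knob goes to the stand's -x. Past about 1.03 it falls back by itself onto its stop at 1.25, off the wheel, and stays. Pushed forward below about 0.85 it drops onto the wheel by its weight. Takes under 2 N.
- pawl_knob (a point): Centre of the black ball knob, 24 mm across, on the pawl's handle, 70 mm from the pawl's pivot (stand x = -52, z = 176 mm): at stand x = -52 + 70 cos(0.872 + pawl), y = 68, z = 176 + 70 sin(0.872 + pawl) mm.
- tub_single: Round white lidded meal tub, 160 mm across, 74 mm high, loose; origin: centre of the underside. To be left alone.
- tub_stack: Stack of two such tubs, 148 mm high, one loose body; origin: centre of the underside. To be left alone.
- lid_pile: Pile of white lids, 160 mm across, 45 mm high, one loose body; origin: centre of the underside. To be left alone.

How it is judged:
On the way, in this order (a step that is already met when the one before it is completed fails the run):
1. the pawl is flipped back and rests off the wheel, with the roller still past the pointer (value of joint pawl above 1.1 rad and value of joint roller above 0.1 rad), for 0.2 s.
2. with the pawl off, the roller is turned back until the ball-ended arm is short of the pointer (value of joint pawl above 1.1 rad and value of joint roller below -0.18 rad), for 0.2 s.
3. the pawl lies on the wheel again while the ball-ended arm is still short of the pointer (value of joint pawl below 0.45 rad and value of joint roller below -0.13 rad), for 0.2 s.
At the end, for the whole second after the job is handed in: The ball-ended arm stands in line with the pointer (roller between -0.10 and +0.25 rad of straight up), the pawl lies down behind the tooth (pawl below 0.2 rad), and the roller is at rest (value of joint roller between -0.1 and 0.25 rad and value of joint pawl below 0.2 rad and velocity of joint roller between -0.05 and 0.05 rad/s); the robot touches nothing.
It fails at once if a tub, the stack or the lid pile is pushed more than 30 mm from its place (distance of any of tub_single, tub_stack, lid_pile from where it was at the start of the episode above 0.03 m).
It also fails if it takes over 54 s, if anything falls off the work surface, if the arm or the gripper's body presses on something with over 40 N, if the wrist force passes 120 N, or if a joint passes its speed limit or range.

## Working session

There is one attempt and no reset: what is moved stays moved. The work goes in short steps, Python scripts to look and compute and a tool call to move; the robot and the scene stay as the last step left them, time stands still between calls to the robot, and variables do not carry over. Pictures are saved under pics/ and viewed, and the job is handed in when it is done.

Besides the shell and the picture viewer there is one more tool, called after ">>>" as a command line: name --pt "numbers of a row" for each row, then --argument value for the rest. arm_command: Moves the arm, as the interface text tells. Its arguments: {"type":"object","properties":{"targets":{"type":"array","items":{"type":"array","items":{"type":"number"}}},"squeeze":{"type":"number"}},"required":["targets"]}

```bash
mkdir -p pics; python3 - <<'E'
from rig import arm
import cv2
o=arm.get_obs();print(o)
for n in("scene","top"):
    cv2.imwrite(f"pics/{n}0.png",arm.get_image(n)); c=arm.get_calibration(n); print(n,c)
E
```

```text
{'time': 0.0, 'joints': array([-1.41649550e+00,  4.94118915e-01,  1.34611896e+00, -1.35274344e-05,
        1.30247779e+00, -9.55284358e-02]), 'joint_velocities': array([-0.00058489,  0.00099368, -0.00038449,  0.00086147, -0.00083739,
       -0.00035378]), 'joint_torque': array([-3.11899807e-03, -8.78822994e+01, -3.81861198e+01,  7.05736410e-02,
        5.30725031e-02, -6.04290472e-05]), 'tool_pos': array([ 0.15444554, -0.60521772,  0.19318235]), 'eef_rot': array([ 9.92207926e-01,  1.24591795e-01, -2.30161200e-05, -5.61075180e-04]), 'contact_force': array([-0.29479085, -0.01647989,  0.43583268]), 'wrist_torque': array([-0.00750785,  0.00756333, -0.01996119]), 'opening': 0.09141703704981997}
scene {'fx': 433.40955275912575, 'fy': 433.40955275912575, 'cx': 317.482663760653, 'cy': 236.3436031013524, 'k1': 0.00810433244443924, 'R': array([[-0.09742175,  0.99524138,  0.00189874],
       [ 0.67044651,  0.06703811, -0.73892312],
       [-0.73553415, -0.07071418, -0.67378707]]), 't': array([ 0.04604754, -0.22574536,  1.48595864])}
top {'fx': 593.8075377633328, 'fy': 593.8075377633328, 'cx': 314.90272995432025, 'cy': 237.75727483560064, 'k1': 0.01342205688719253, 'R': array([[-0.02356473, -0.99970366,  0.00610627],
       [-0.99209213,  0.02263124, -0.12345458],
       [ 0.12327981, -0.00896715, -0.99233144]]), 't': array([-0.00895275,  0.48966503,  1.60701465])}
```

View pics/scene0.png

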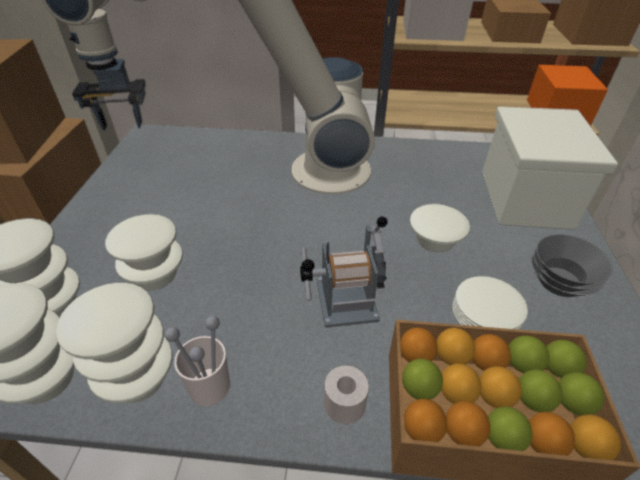

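View pics/top0.png

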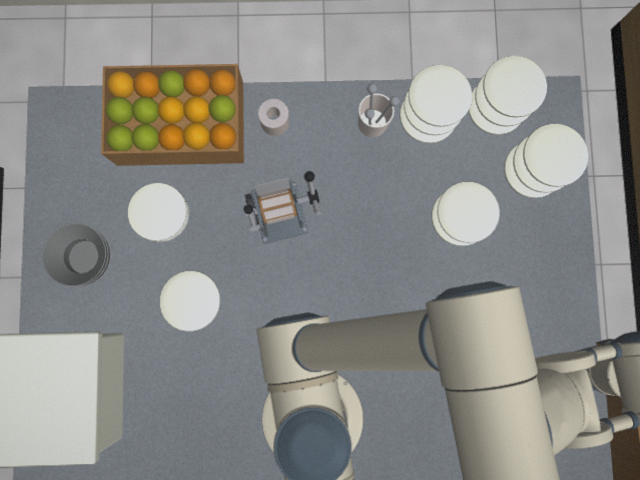

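The top view shows the stand around (280,210): the ball of the handle is at about (310,176) and the pawl knob at about (248,209). The tubs are clear of it. Next I'll zoom in and measure.

```bash
cat > h.py <<'E'
import numpy as np,cv2
def ray(c,u,v):
    K=np.array([[c['fx'],0,c['cx']],[0,c['fy'],c['cy']],[0,0,1]])
    p=cv2.undistortPoints(np.array([[[u,v]]],float),K,np.array([c['k1'],0,0,0,0.]))[0,0]
    R=np.array(c['R']);t=np.array(c['t'])
    d=R.T@np.array([p[0],p[1],1]);return -R.T@t,d/np.linalg.norm(d)
def plane(c,u,v,z):
    o,d=ray(c,u,v);return o+d*(z-o[2])/d[2]
def tri(l):
    A=np.zeros((3,3));b=np.zeros(3)
    for c,u,v in l:
        o,d=ray(c,u,v);M=np.eye(3)-np.outer(d,d);A+=M;b+=M@o
    X=np.linalg.solve(A,b)
    return X,[np.linalg.norm((np.eye(3)-np.outer(d,d))@(X-o)) for o,d in (ray(*k) for k in l)]
def proj(c,X):
    R=np.array(c['R']);t=np.array(c['t']);p=R@np.asarray(X)+t;x,y=p[:2]/p[2];s=1+c['k1']*(x*x+y*y)
    return c['fx']*x*s+c['cx'],c['fy']*y*s+c['cy']
E
python3 - <<'E'
import cv2,numpy as np
for n,(x0,y0,w,h) in dict(scene=(280,200,130,140),top=(225,155,115,100)).items():
    im=cv2.imread(f"pics/{n}0.png")[y0:y0+h,x0:x0+w]
    cv2.imwrite(f"pics/{n}0z.png",cv2.resize(im,None,fx=5 if n=='top' else 4,fy=5 if n=='top' else 4,interpolation=cv2.INTER_CUBIC))
    m=(im.max(2)<40).astype(np.uint8)
    k,l,s,ce=cv2.connectedComponentsWithStats(m)
    for i in range(1,k):
        if s[i,4]>8: print(n,s[i]+[x0,y0,0,0,0],ce[i]+[x0,y0])
E
```

```text
scene [377 218  10   9  71] [381.63380282 221.76056338]
scene [301 260  13  21 201] [306.71144279 269.61691542]
scene [377 282   6   5  24] [379.83333333 284.29166667]
```

View pics/scene0z.png

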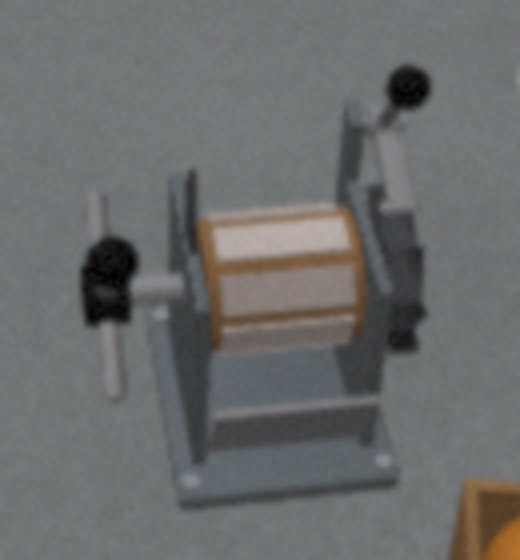

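View pics/top0z.png

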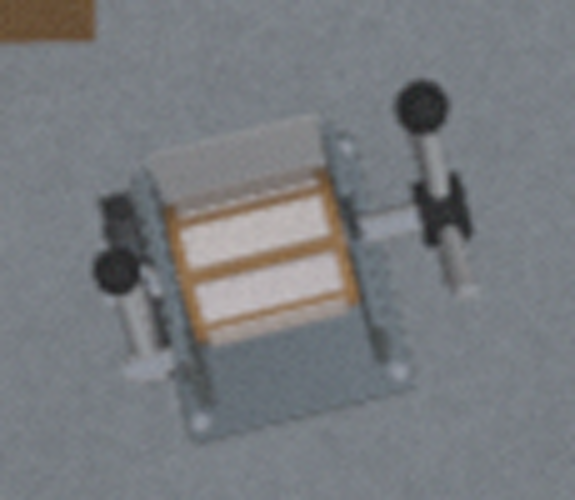

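```bash
cat > fit.py <<'E'
from rig import arm
from h import *
from scipy.optimize import least_squares
S=arm.get_calibration("scene");T=arm.get_calibration("top")
ball=tri([(S,308.6,264.3),(T,309.1,176.0)]);knob=tri([(S,381.9,221.6),(T,248.1,208.9)])
print(ball,knob)
# base corner bolts/plate corners, z=.012
L=lambda n,x,y:(280+(x+.5)/4-.5,200+(y+.5)/4-.5) if n=='s' else (225+(x+.5)/5-.5,155+(y+.5)/5-.5)
obs=[]
print('base corners', plane(S,*L('s',183,497),.006), plane(S,*L('s',397,474),.006), plane(T,*L('t',195,437),.012),plane(T,*L('t',408,388),.012))
def geo(p):
    x,y,a,r,q=p;w=lambda X:(x+np.cos(a)*X[0]-np.sin(a)*X[1],y+np.sin(a)*X[0]+np.cos(a)*X[1],X[2])
    return w([.08*np.sin(r),-.098,.11+.08*np.cos(r)]),w([-.052+.07*np.cos(.872+q),.068,.176+.07*np.sin(.872+q)])
def res(p):
    b,k=geo(p)
    return np.r_[np.array(proj(S,b))-[308.6,264.3],np.array(proj(T,b))-[309.1,176],np.array(proj(S,k))-[381.9,221.6],np.array(proj(T,k))-[248.1,208.9]]
s=least_squares(res,[ .5,0.05,.2,.5,.2]);print(s.x,s.fun)
E
python3 fit.py
```

```text
(array([ 0.62751096, -0.00585378,  0.18478161]), [np.float64(0.0021095581232536387), np.float64(0.002109558123253643)]) (array([0.53760185, 0.14237156, 0.2375447 ]), [np.float64(0.000945469160136806), np.float64(0.0009454691601367111)])
base corners [0.64291906 0.03506524 0.006     ] [0.61410353 0.15879873 0.006     ] [0.48296456 0.12262174 0.012     ] [0.50779085 0.00345008 0.012     ]
[0.57376003 0.08168603 0.26245869 0.37289793 0.20866597] [-0.78519331  0.03095603 -1.00708617  0.20149509 -0.41878538 -0.03484214
 -0.42153605 -0.06525224]
```

```bash
cat > fit2.py <<'E'
from fit import *
bl=[plane(T,*L('t',*p),.014) for p in((201,423),(399,372),(347,147))]+[plane(S,*L('s',*p),.014) for p in((190,481),(384,461))]
for b in bl: print(b.round(4))
d=lambda a,b:np.degrees(np.arctan2(*(b-a)[1::-1])),np.linalg.norm
f=lambda a,b:(np.arctan2((b-a)[1],(b-a)[0]),np.linalg.norm(b-a))
print(f(bl[1],bl[0])[0]-np.pi/2,f(bl[1],bl[0])[1],f(bl[1],bl[2]),f(bl[3],bl[4])[0]-np.pi/2,f(bl[3],bl[4])[1])
print('centre from bolts',(bl[0]+bl[3]*0+bl[4])/2,(bl[1]+bl[3])/2)
print('hub',tri([(S,*L('s',107,296)),(T,*L('t',443,209))]))
print('pivot',plane(T,*L('t',148,365),.18))
E
python3 fit2.py
```

```text
(array([ 0.62751096, -0.00585378,  0.18478161]), [np.float64(0.0021095581232536387), np.float64(0.002109558123253643)]) (array([0.53760185, 0.14237156, 0.2375447 ]), [np.float64(0.000945469160136806), np.float64(0.0009454691601367111)])
base corners [0.64291906 0.03506524 0.006     ] [0.61410353 0.15879873 0.006     ] [0.48296456 0.12262174 0.012     ] [0.50779085 0.00345008 0.012     ]
[0.57376003 0.08168603 0.26245869 0.37289793 0.20866597] [-0.78519331  0.03095603 -1.00708617  0.20149509 -0.41878538 -0.03484214
 -0.42153605 -0.06525224]
[0.4905 0.119  0.014 ]
[0.5166 0.0083 0.014 ]
[0.6452 0.0348 0.014 ]
[0.6371 0.0385 0.014 ]
[0.6116 0.1505 0.014 ]
0.2318185701261779 0.11380955232443331 (np.float64(0.20355327604035167), np.float64(0.13127295540803557)) 0.22457958840694014 0.11481737410610782
centre from bolts [0.55103585 0.13474967 0.014     ] [0.57689432 0.02340005 0.014     ]
hub (array([ 0.5888388 , -0.01584162,  0.11359116]), [np.float64(0.001819909260173814), np.float64(0.0018199092601737916)])
pivot [0.49985976 0.13258208 0.18      ]
```

>>> arm_command --pt "1 0 0 -0.6 -0.13" --pt "1 0 0 -0.6 -0.13" --pt "1 0 0 -0.6 -0.13" --pt "1 0 0 -0.6 -0.13" --pt "1 0 0 -0.6 -0.13" --pt "1 0 0 -0.4 -0.13" --pt "1 0 0 0 -0.13" --pt "1 0 0 0 -0.13" --pt "1 0 0 0 -0.13" --pt "1 0 0 0 -0.13" --pt "1 0 0 0 -0.13" --pt "1 0 0 0 -0.12"

```text
time: 1.3
tool_pos: [0.1545, -0.6054, 0.3293]
eef_rot: [0.62, 0.785, 0.0, -0.0]
contact_force: [0.2, 0.0, 0.3]
opening: 0.0913
```

```bash
cat > go.py <<'E'
from rig import arm
import numpy as np
from scipy.spatial.transform import Rotation as Ro
C=np.array([.5655,.0795]);A=.225
def w(x,y,z): return np.array([C[0]+np.cos(A)*x-np.sin(A)*y,C[1]+np.sin(A)*x+np.cos(A)*y,z])
def st(p):
    d=np.asarray(p)[:2]-C;return np.cos(A)*d[0]+np.sin(A)*d[1],-np.sin(A)*d[0]+np.cos(A)*d[1],p[2]
def to(X):
    o=arm.get_obs();R=Ro.from_quat(o['eef_rot'])
    y=R.as_matrix()[:,1];print('tool y yaw',np.arctan2(y[1],y[0]),'stand pos',np.round(st(o['tool_pos']),4),'t',o['time'])
    print('units',(R.inv().apply(X-o['tool_pos'])/.04).round(3))
E
python3 -c "
from go import *
to(np.array([.5376,.1424,.33]))"
```

```text
tool y yaw 0.23434981061875199 stand pos [-0.5535 -0.5759  0.3293] t 1.3
units [ 1.5960e+01  1.3657e+01 -3.0000e-03]
```

>>> arm_command --pt "0.6 0.3 0.25 0 0" --pt "0.6 0.66 0.57 0 0" --pt "0.6 0.66 0.57 0 0" --pt "0.6 0.66 0.57 0 0" --pt "0.6 0.66 0.57 0 0" --pt "0.6 0.66 0.57 0 0" --pt "0.6 0.66 0.57 0 0" --pt "0.6 0.66 0.57 0 0" --pt "0.6 0.66 0.57 0 0" --pt "0.6 0.66 0.57 0 0" --pt "0.6 0.66 0.57 0 0" --pt "0.6 0.66 0.57 0 0"

```text
time: 2.5
tool_pos: [0.3401, -0.2505, 0.3296]
eef_rot: [0.622, 0.783, 0.0, -0.0]
contact_force: [0.4, -0.5, 0.3]
opening: 0.0549
```

>>> arm_command --pt "0.6 0.66 0.57 0 0" --pt "0.6 0.66 0.57 0 0" --pt "0.6 0.66 0.57 0 0" --pt "0.6 0.66 0.57 0 0" --pt "0.6 0.66 0.57 0 0" --pt "0.6 0.66 0.57 0 0" --pt "0.6 0.66 0.57 0 0" --pt "0.6 0.66 0.57 0 0" --pt "0.6 0.66 0.57 0 0" --pt "0.6 0.66 0.57 0 0" --pt "0.6 0.66 0.5 0 0" --pt "0.6 0.3 0.2 0 0"

```text
time: 3.7
tool_pos: [0.5211, 0.103, 0.3292]
eef_rot: [0.621, 0.784, -0.0, -0.0]
contact_force: [0.4, 0.0, 1.2]
opening: 0.0551
```

```bash
python3 -c "
from go import *
import cv2
to(np.array([.5376,.1424,.33]))
cv2.imwrite('pics/w1.png',arm.get_image('wrist'));cv2.imwrite('pics/t1.png',arm.get_image('top'))
import pickle;pickle.dump(arm.get_calibration('wrist'),open('w1.pkl','wb'))"
```

```text
tool y yaw 0.23063798444922712 stand pos [-0.0381  0.0328  0.3292] t 3.7
units [ 0.865  0.627 -0.02 ]
```

View pics/w1.png

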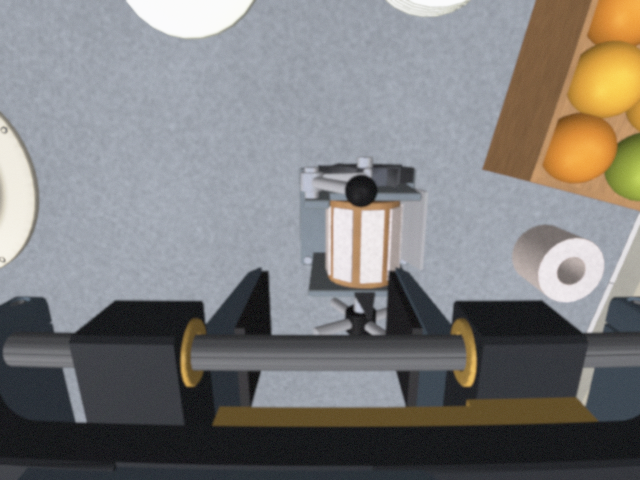

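The wrist view shows the stand lined up with the gripper: knob at (361,190), pivot near (310,183), hub at (360,318), and base left edge at column 302. I'll use it to cross-check the knob.

```bash
python3 -c "
from go import *
from h import *
import pickle
c=pickle.load(open('w1.pkl','rb'))
S=arm.get_calibration('scene');T=arm.get_calibration('top')
X,e=tri([(S,381.9,221.6),(T,248.1,208.9),(c,361,190)]);print('knob',X,e,st(X),st(plane(c,361,190,.237)))
print('hub',st(plane(c,360,318,.11)))
print('pivot',st(plane(c,310,183,.18)))
print('cheek R',st(plane(c,310,290,.147)),st(plane(c,420,290,.147)))
print('base nl bolt',st(plane(c,308,261,.014)))
to(w(-.013,.068,.26))
"
```

```text
knob [0.53647266 0.14311976 0.23634996] [np.float64(0.0004105124821643563), np.float64(0.00205014803000245), np.float64(0.0017347392567430419)] (np.float64(-0.014101701775506771), np.float64(0.06849235456320583), np.float64(0.23634996385285914)) (np.float64(-0.015021891949477017), np.float64(0.07011362100913625), np.float64(0.237))
hub (np.float64(-0.0011592658857103519), np.float64(-0.09513484373223309), np.float64(0.10999999999999999))
pivot (np.float64(-0.05458164834747637), np.float64(0.06785552092471393), np.float64(0.18))
cheek R (np.float64(-0.05672806236527949), np.float64(-0.04543764599770939), np.float64(0.14700000000000002)) (np.float64(0.056224541449818775), np.float64(-0.04478015011194066), np.float64(0.14700000000000002))
base nl bolt (np.float64(-0.06552174178470685), np.float64(-0.058289985257335766), np.float64(0.014000000000000012))
tool y yaw 0.23105699229859236 stand pos [-0.0387  0.032   0.3292] t 3.8
units [0.896 0.649 1.73 ]
```

>>> arm_command --pt "0.6 0.3 0.22 0.2 0" --pt "0.6 0.3 0.22 0.4 0" --pt "0.6 0.3 0.21 0.5 0" --pt "0.6 0 0 0.6 0" --pt "0.6 0 0 0.6 0" --pt "0.6 0 0 0.35 0" --pt "0.6 0 0 0 0" --pt "0.6 0 0 0 0"

```text
time: 4.6
tool_pos: [0.5377, 0.1413, 0.224]
eef_rot: [0.622, 0.783, -0.0, -0.0]
contact_force: [0.6, 0.1, 0.9]
opening: 0.0548
```

```bash
python3 -c "
from go import *
to(w(-.105,.068,.222))"
```

```text
tool y yaw 0.22831836181254128 stand pos [-0.0133  0.0664  0.224 ] t 4.6
units [ 0.046 -2.292  0.05 ]
```

>>> arm_command --pt "0.6 0.04 -0.2 0 0" --pt "0.6 0 -0.25 0 0" --pt "0.6 0 -0.25 0 0" --pt "0.6 0 -0.25 0 0" --pt "0.6 0 -0.25 0 0" --pt "0.6 0 -0.25 0 0" --pt "0.6 0 -0.2 0 0" --pt "0.6 0 -0.2 0 0" --pt "0.6 0 -0.2 0 0" --pt "0.6 0 -0.12 0 0" --pt "0.6 0 0 0 0" --pt "0.6 0 0 0 0"

```text
time: 5.8
tool_pos: [0.46, 0.1255, 0.2332]
eef_rot: [0.621, 0.783, 0.009, 0.007]
contact_force: [-16.6, 4.2, 117.9]
opening: 0.0547
```

```bash
python3 -c "
from go import *
import cv2
to(w(-.105,.068,.222))
a=cv2.resize(arm.get_image('scene')[190:340,270:410],None,fx=4,fy=4,interpolation=2);cv2.imwrite('pics/s2.png',a)"
```

```text
tool y yaw 0.22939322006033092 stand pos [-0.0925  0.0683  0.2332] t 5.8
units [-0.007 -0.318  0.273]
```

View pics/s2.png

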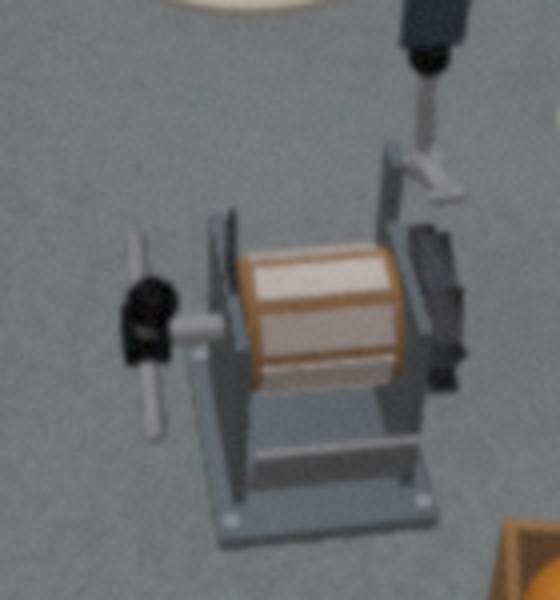

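The force is 118 N upward: the far finger is riding on top of the knob. I'm lifting straight away.

>>> arm_command --pt "0.6 0 0 -0.5 0" --pt "0.6 0 0 -0.3 0" --pt "0.6 0 0 -0.3 0"

```text
time: 6.15
tool_pos: [0.4521, 0.1234, 0.269]
eef_rot: [0.622, 0.783, 0.0, 0.0]
contact_force: [-0.3, -0.4, -1.2]
opening: 0.0545
```

```bash
cat > z.py <<'E'
from go import *
import cv2,sys
to(w(-.105,.068,.222))
n=sys.argv[1]
a=cv2.resize(arm.get_image('scene')[190:340,270:410],None,fx=4,fy=4,interpolation=2)
b=cv2.resize(arm.get_image('wrist'),(800-560,180))
cv2.imwrite(f'pics/s{n}.png',a)
cv2.imwrite(f'pics/w{n}.png',arm.get_image('wrist'))
import pickle;pickle.dump(arm.get_calibration('wrist'),open(f'w{n}.pkl','wb'))
print(arm.get_obs()['contact_force'])
E
python3 z.py 3
```

```text
tool y yaw 0.22902723657587556 stand pos [-0.1008  0.0681  0.269 ] t 6.15
units [-0.002 -0.107  1.174]
[-0.00315526 -0.42663081 -0.64273013]
```

View pics/s3.png

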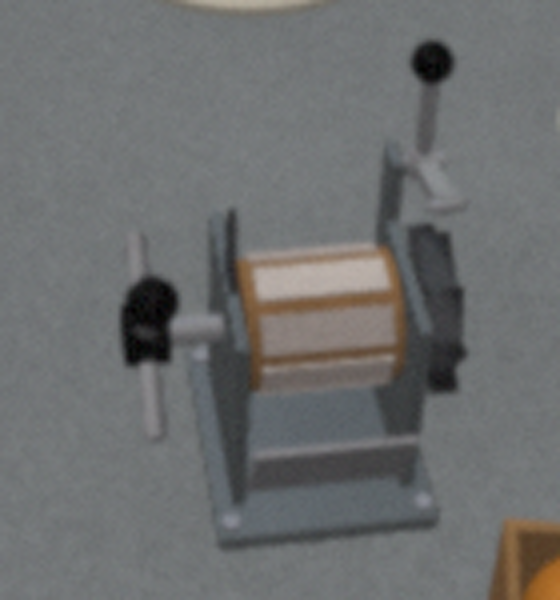

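View pics/w3.png

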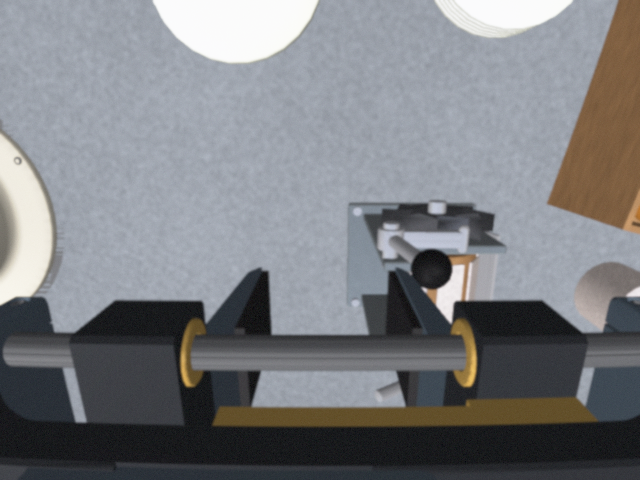

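```bash
python3 -c "
from go import *
from h import *
import pickle
c=pickle.load(open('w3.pkl','rb'))
S=arm.get_calibration('scene')
X,e=tri([(S,377.7,205.1),(c,432,269)]);x=st(X);print(x,e)
print('q',np.arctan2(x[2]-.176,x[0]+.052)-.872)
"
```

```text
(np.float64(-0.04423296624766799), np.float64(0.06935047637035302), np.float64(0.25553858313670474)) [np.float64(0.004631252717371457), np.float64(0.004631252717371406)]
q 0.6014538096197958
```

```bash
python3 z.py 4
```

```text
tool y yaw 0.22897168191078748 stand pos [-0.1003  0.0681  0.2683] t 6.3
units [-1.000e-03 -1.190e-01  1.158e+00]
[-0.76233177 -0.45821585 -1.21767257]
```

View pics/s4.png

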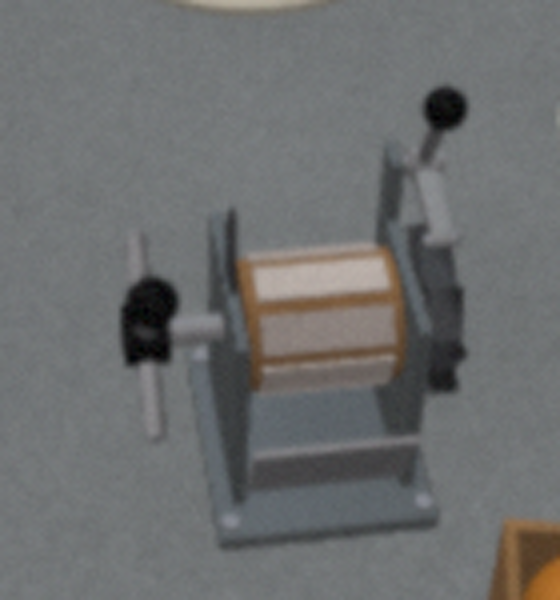

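View pics/w4.png

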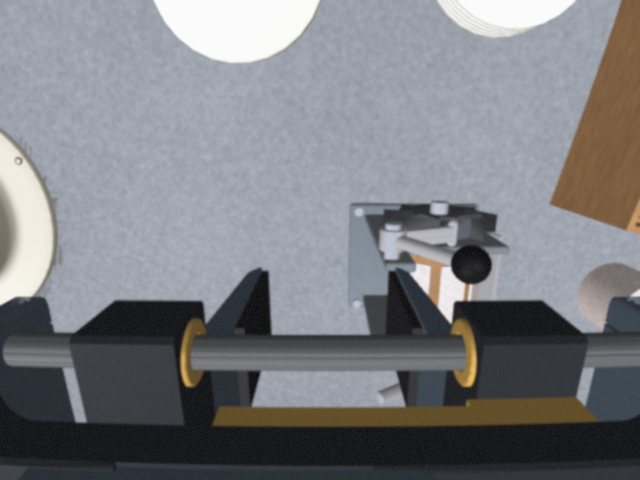

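```bash
python3 -c "
from go import *
from h import *
S=arm.get_calibration('scene');T=arm.get_calibration('top')
for q in np.arange(0,1.3,.1):
  p=proj(S,w(-.052+.07*np.cos(.872+q),.068,.176+.07*np.sin(.872+q)));print(round(q,2),((p[0]-270)*4,(p[1]-190)*4))
for x in (-.065,-.051):
  for y in (.052,.084):
    p=proj(S,w(x,y,.2332));print('tip',x,y,((p[0]-270)*4,(p[1]-190)*4))
"
```

```text
0.0 (np.float64(447.92564738314445), np.float64(145.25337937173526))
0.1 (np.float64(446.26336128368393), np.float64(132.42957843385523))
0.2 (np.float64(444.32276958180864), np.float64(119.99469927498092))
0.3 (np.float64(442.1290828397414), np.float64(108.09701052492233))
0.4 (np.float64(439.71075099946324), np.float64(96.87516638546197))
0.5 (np.float64(437.09886701949404), np.float64(86.45596185870716))
0.6 (np.float64(434.32653129990695), np.float64(76.95247711363334))
0.7 (np.float64(431.42820105533156), np.float64(68.46265186431117))
0.8 (np.float64(428.4390477587972), np.float64(61.06830778764561))
0.9 (np.float64(425.3943434716141), np.float64(54.83461501264401))
1.0 (np.float64(422.32889358654165), np.float64(49.8099790648979))
1.1 (np.float64(419.2765295843092), np.float64(46.0263084719918))
1.2 (np.float64(416.26967118744324), np.float64(43.499611212578316))
tip -0.065 0.052 (np.float64(395.57170413803465), np.float64(74.40880143790753))
tip -0.065 0.084 (np.float64(452.0964186944457), np.float64(69.89749235372915))
tip -0.051 0.052 (np.float64(401.04131361604004), np.float64(90.29939187257833))
tip -0.051 0.084 (np.float64(458.157923441197), np.float64(85.68975592029005))
```

```bash
python3 -c "
from go import *
from h import *
S=arm.get_calibration('scene')
im=arm.get_image('scene');o=arm.get_obs();p=proj(S,o['tool_pos']);print(p,o['tool_pos'],o['joints'])
cv2.imwrite('pics/s5.png',cv2.resize(im[60:260,280:480],None,fx=3,fy=3,interpolation=2));print((p[0]-280)*3,(p[1]-60)*3)"
```

```text
(np.float64(373.8160010590788), np.float64(186.1738770926807)) [0.45222678 0.1234398  0.26709008] [ 1.38999691e-01  1.98296620e-01  1.60055247e+00 -2.18171811e-05
  1.34379950e+00 -8.99850315e-02]
281.44800317723644 378.5216312780421
```

View pics/s5.png

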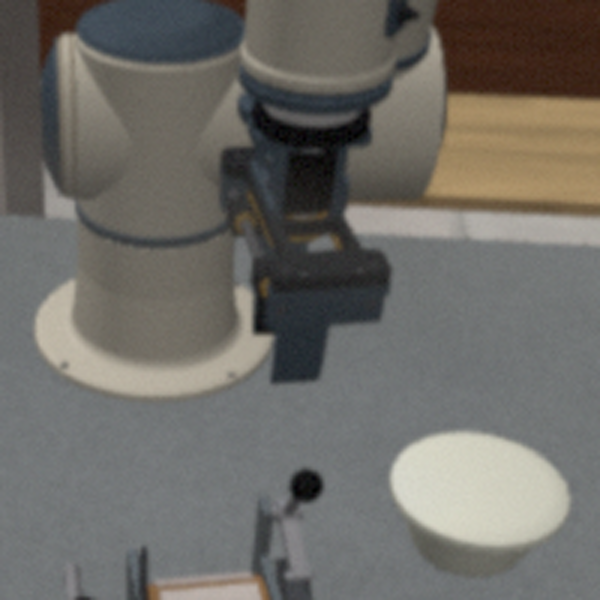

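```bash
python3 -c "
from go import *
from h import *
o=arm.get_obs();T=arm.get_calibration('top');W=arm.get_calibration('wrist')
R=Ro.from_quat(o['eef_rot']).as_matrix();p=o['tool_pos']
print('cam in tool',R.T@(-W['R'].T@W['t']-p), W['R']@R)
for dz in (0,-.02,-.03):
  for dx in(-.016,.016):
    for dy in (-.0275,.0275):
      print(dz,dx,dy,np.round(proj(W,p+R@[dx,dy,dz]),0),np.round(proj(T,p+R@[dx,dy,dz]),1))
im=arm.get_image('top');cv2.imwrite('pics/t5.png',cv2.resize(im[150:300,190:340],None,fx=4,fy=4,interpolation=2))
"
```

```text
cam in tool [ 7.82707987e-02  1.57411267e-04 -1.92620100e-01] [[ 6.62875325e-04  9.99999777e-01  8.01519148e-05]
 [-9.62015742e-01  6.59577571e-04 -2.72993180e-01]
 [-2.72993172e-01  1.03853039e-04  9.62015965e-01]]
0 -0.016 -0.0275 [277. 315.] [264.2 251.9]
0 -0.016 0.0275 [379. 315.] [258.6 229.5]
0 0.016 -0.0275 [274. 258.] [250.9 255.3]
0 0.016 0.0275 [381. 258.] [245.4 232.8]
-0.02 -0.016 -0.0275 [271. 333.] [263.5 251.1]
-0.02 -0.016 0.0275 [384. 333.] [257.8 228.3]
-0.02 0.016 -0.0275 [269. 271.] [250.1 254.5]
-0.02 0.016 0.0275 [387. 271.] [244.5 231.7]
-0.03 -0.016 -0.0275 [269. 343.] [263.2 250.6]
-0.03 -0.016 0.0275 [387. 343.] [257.5 227.7]
-0.03 0.016 -0.0275 [265. 279.] [249.6 254.1]
-0.03 0.016 0.0275 [390. 279.] [244.  231.1]
```

View pics/t5.png

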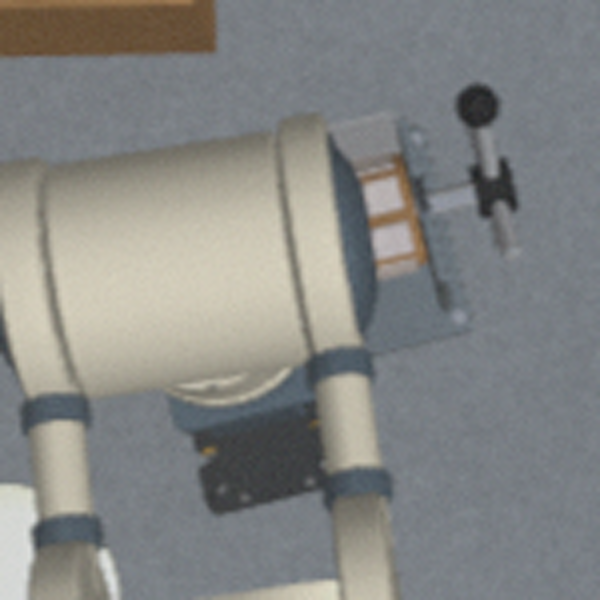

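Fingertips project about 25 mm above the nominal TCP at this opening, as seen in both the wrist and scene views. That explains the ride-over, and the pawl has fallen back on the wheel. I'll redo this with the TCP 25 mm lower.

>>> arm_command --pt "0.6 0 0.4 0 0" --pt "0.6 0 0.6 0 0" --pt "0.6 0 0.6 0 0" --pt "0.6 0 0.4 0 0" --pt "0.6 0 0.2 0 0" --pt "0.6 0 0 0.3 0" --pt "0.6 0 0 0.3 0" --pt "0.6 0 0 0.3 0" --pt "0.6 0 0 0.3 0" --pt "0.6 0 0 0 0"

```text
time: 7.55
tool_pos: [0.5371, 0.1433, 0.2178]
eef_rot: [0.622, 0.783, -0.001, -0.001]
contact_force: [-0.5, -0.4, 0.1]
opening: 0.0547
```

```bash
python3 z.py 6
```

```text
tool y yaw 0.22895744502972645 stand pos [-0.0135  0.0685  0.2178] t 7.55
units [-0.004 -2.288 -0.099]
[ 0.01439845  0.19640764 -0.00678558]
```

View pics/s6.png

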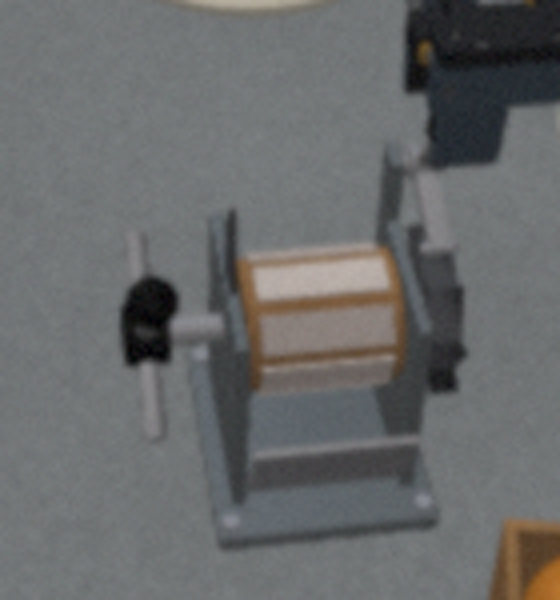

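View pics/w6.png

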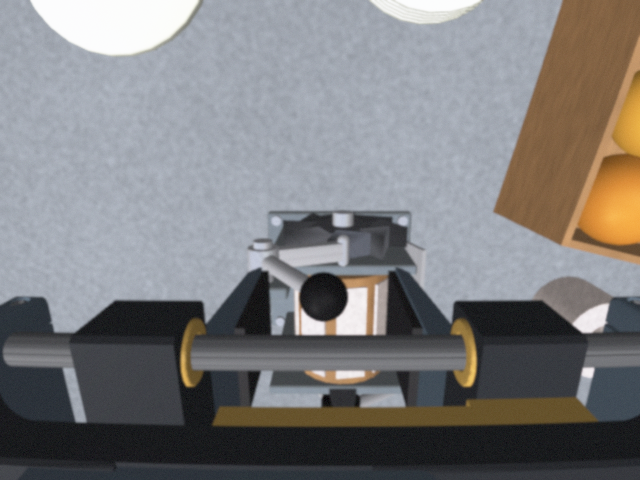

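>>> arm_command --pt "0.6 0 0 0.3 0" --pt "0.6 0 0 0.25 0" --pt "0.6 0 -0.15 0 0" --pt "0.6 0 -0.25 0 0" --pt "0.6 0 -0.25 0 0" --pt "0.6 0 -0.25 0 0"

```text
time: 8.3
tool_pos: [0.5028, 0.1352, 0.1982]
eef_rot: [0.622, 0.783, 0.0, 0.0]
contact_force: [1.0, 0.0, 0.4]
opening: 0.0549
```

```bash
python3 z.py 7
```

```text
tool y yaw 0.22897208512040454 stand pos [-0.0487  0.0683  0.1982] t 8.3
units [-1.000e-03 -1.406e+00 -5.960e-01]
[ 0.31661042 -0.00971295 -0.16761522]
```

View pics/s7.png

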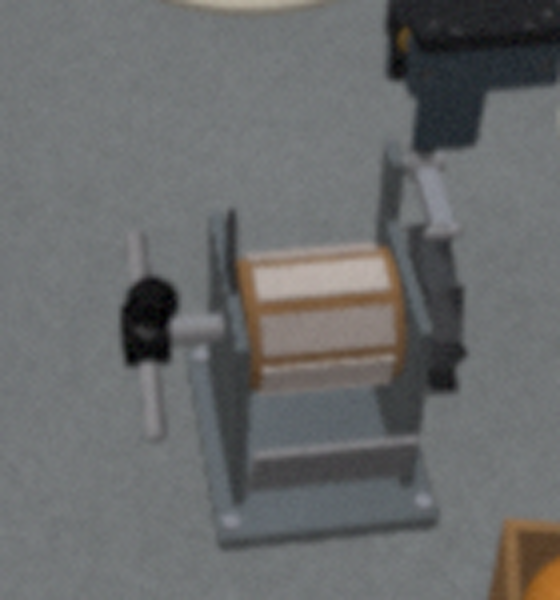

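View pics/w7.png

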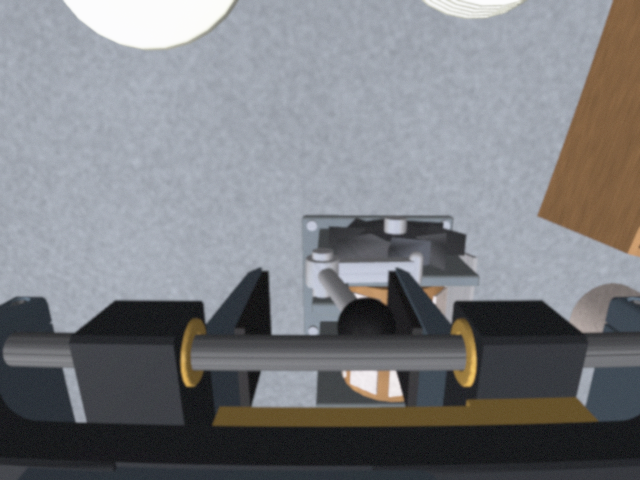

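Knob (368,325) is now caught against the far finger's inner face and the pawl is lifting; force is near zero. I'll continue.

>>> arm_command --pt "0.6 0 -0.2 0 0" --pt "0.6 0 -0.2 0 0" --pt "0.6 0 -0.2 0 0" --pt "0.6 0 -0.2 0 0" --pt "0.6 0 -0.15 0 0" --pt "0.6 0 -0.12 0 0"

```text
time: 9.05
tool_pos: [0.4611, 0.1255, 0.1977]
eef_rot: [0.622, 0.783, -0.0, -0.0]
contact_force: [-0.2, -0.6, -0.2]
opening: 0.0547
```

```bash
python3 z.py 8
```

```text
tool y yaw 0.22902898820299092 stand pos [-0.0916  0.0681  0.1977] t 9.05
units [-0.002 -0.336 -0.607]
[-0.02194966 -0.30786745 -0.94346231]
```

View pics/s8.png

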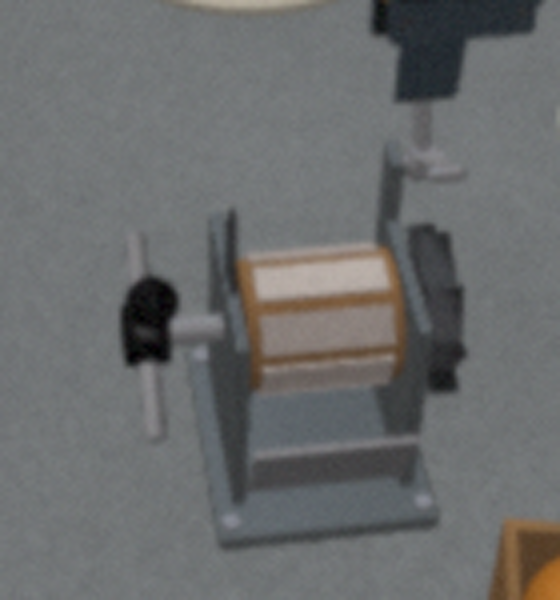

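View pics/w8.png

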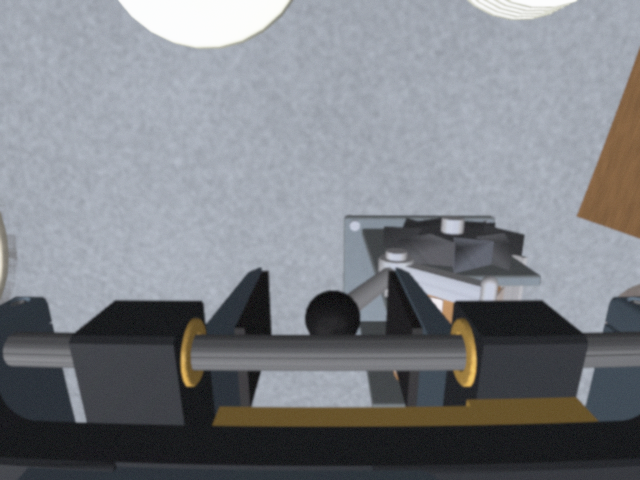

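The knob is at (332,317), clear of both fingers, so it has fallen back onto its stop. I'll check its position and work out the way to the ball.

```bash
python3 -c "
from go import *
from h import *
import pickle
c=pickle.load(open('w8.pkl','rb'))
print(st(plane(c,332,317,.236)))
to(w(.037,-.099,.27))
"
```

```text
(np.float64(-0.08915050928598149), np.float64(0.0697406826665822), np.float64(0.236))
tool y yaw 0.22892827313737107 stand pos [-0.091   0.0681  0.1978] t 9.2
units [-4.19   3.183 -1.805]
```

>>> arm_command --pt "0.6 0 0 -0.4 0" --pt "0.6 0 0 -0.7 0" --pt "0.6 0 0 -0.7 0" --pt "0.6 -0.3 0.22 0 0" --pt "0.6 -0.6 0.46 0 0" --pt "0.6 -0.6 0.46 0 0" --pt "0.6 -0.6 0.46 0 0" --pt "0.6 -0.6 0.46 0 0" --pt "0.6 -0.6 0.46 0 0" --pt "0.6 -0.6 0.46 0 0" --pt "0.6 -0.29 0.2 0 0" --pt "0.6 0 0 0 0"

```text
time: 10.4
tool_pos: [0.6245, -0.0101, 0.2685]
eef_rot: [0.622, 0.783, -0.0, -0.0]
contact_force: [-0.2, 0.5, -0.4]
opening: 0.0549
```

```bash
sed -i 's/^to.*/to(w(.037,-.099,.145))/' z.py; python3 z.py 9
```

```text
tool y yaw 0.22751477850199164 stand pos [ 0.0376 -0.1005  0.2685] t 10.4
units [ 0.036 -0.011  3.088]
[-0.60736772  0.30091363  0.24604409]
```

View pics/w9.png

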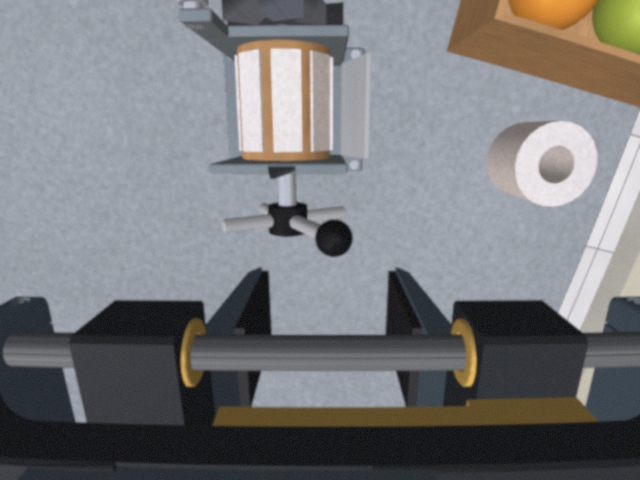

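View pics/s9.png

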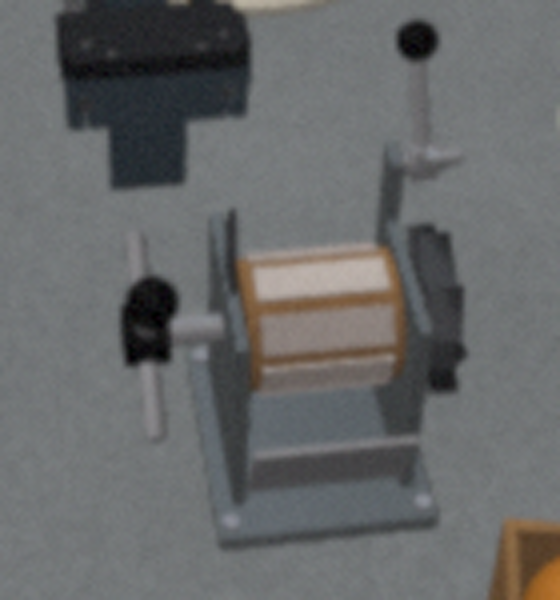

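```bash
python3 -c "
from go import *
from h import *
import pickle
c=pickle.load(open('w9.pkl','rb'));S=arm.get_calibration('scene')
X,e=tri([(S,270+152/4,190+300/4),(c,334,238)]);x=st(X);print(x,e,np.arctan2(x[0],x[2]-.11))
print(st(plane(c,334,238,.183)))
# actual finger tip height from scene: outer back bottom row 186 centre col 148
o,d=ray(S,270+148/4,190+186/4)
for z in(.28,.285,.29,.295,.3):print(z,st(o+d*(z-o[2])/d[2]))
"
```

```text
(np.float64(0.04070808519443603), np.float64(-0.09562988384491597), np.float64(0.1814850655153602)) [np.float64(0.000529438901428018), np.float64(0.0005294389014279943)] 0.5176629662541822
(np.float64(0.04086092722014721), np.float64(-0.09470898659232224), np.float64(0.183))
0.28 (np.float64(0.06004509005437282), np.float64(-0.0989304506669681), np.float64(0.28))
0.285 (np.float64(0.0655012825705087), np.float64(-0.0994581910879769), np.float64(0.2849999999999999))
0.29 (np.float64(0.07095747508664482), np.float64(-0.09998593150898571), np.float64(0.29000000000000004))
0.295 (np.float64(0.07641366760278072), np.float64(-0.1005136719299945), np.float64(0.29499999999999993))
0.3 (np.float64(0.08186986011891673), np.float64(-0.1010414123510033), np.float64(0.30000000000000004))
```

>>> arm_command --pt "0.6 0.04 0.09 0.3 0" --pt "0.6 0 0 0.6 0" --pt "0.6 0 0 0.6 0" --pt "0.6 0 0 0.6 0" --pt "0.6 0 0 0.5 0" --pt "0.6 0 0 0.4 0" --pt "0.6 0 0 0.2 0" --pt "0.6 0 0 0 0"

```text
time: 11.35
tool_pos: [0.6259, -0.0058, 0.1406]
eef_rot: [0.621, 0.783, -0.001, -0.001]
contact_force: [-0.1, -0.4, 0.3]
opening: 0.0547
```

```bash
python3 z.py 10
```

```text
tool y yaw 0.22954763088010038 stand pos [ 0.0398 -0.0966  0.1406] t 11.35
units [-0.059 -0.072 -0.111]
[-0.21504846 -1.43778536  0.13546536]
```

View pics/w10.png

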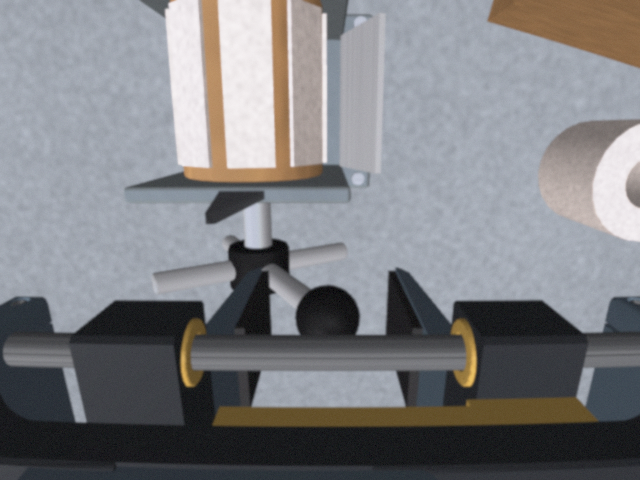

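View pics/s10.png

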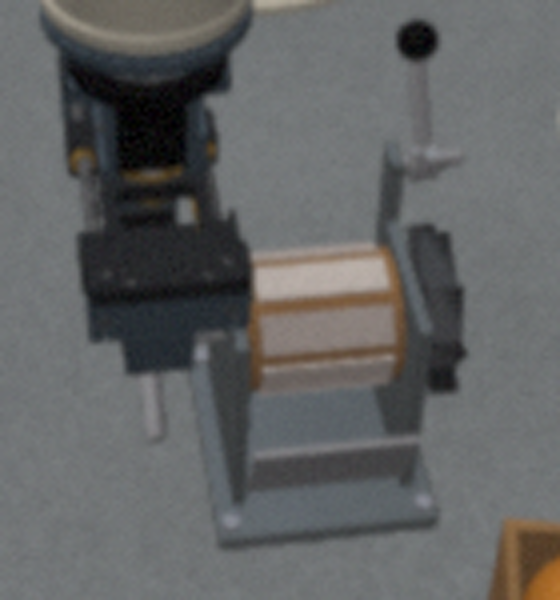

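```bash
python3 -c "
from go import *
from h import *
S=arm.get_calibration('scene')
for z in (.14,.168,.22,.24,.26):
  for dx in (.0275,.041):
    p=proj(S,w(.0398+dx,-.097,z));print(z,dx,(p[0]-270)*4,(p[1]-190)*4)
for z in (.297,.35,.4):
  p=proj(S,w(.0376+.041,-.1,z));print(z,(p[0]-270)*4,(p[1]-190)*4)
p=proj(S,w(0,-.05,.2));print('ptr',(p[0]-270)*4,(p[1]-190)*4)
im=arm.get_image('scene');cv2.imwrite('pics/s11.png',cv2.resize(im[180:320,250:370],None,fx=5,fy=5,interpolation=2))
print(arm.get_obs()['joints'])
"
```

```text
0.14 0.0275 156.9891975222663 391.6312551264814
0.14 0.041 159.9261638478713 411.2542237779048
0.168 0.0275 156.39746481332395 355.7972418391512
0.168 0.041 159.39056392921998 375.43575002622583
0.22 0.0275 155.22888330542378 285.0752583178605
0.22 0.041 158.33211475060307 304.69685167662215
0.24 0.0275 154.75336156523008 256.31388492168276
0.24 0.041 157.90113389839257 275.91051678799295
0.26 0.0275 154.26225727435985 226.62031082251724
0.26 0.041 157.45586330178753 246.18019305536473
0.297 149.5679782825589 185.87278564966653
0.35 147.903258778372 96.72977330767083
0.4 146.18096027343495 4.600855975531545
ptr 229.03657344452813 213.7700746578903
[-1.05135761e-01  5.46043710e-01  1.40170614e+00 -1.45012707e-05
  1.19229614e+00 -3.34287277e-01]
```

View pics/s11.png

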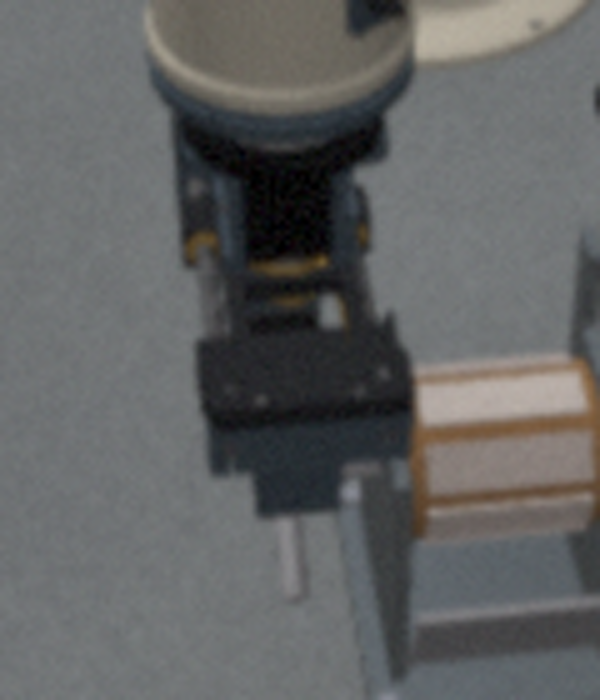

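The carrier bottom is only about 30 mm above the tips, close to pointer height. I'll shift 6 mm outward first, then push back slowly.

>>> arm_command --pt "0.6 -0.15 0 0 0" --pt "0.6 0 -0.15 0 0" --pt "0.6 0 -0.2 0 0" --pt "0.6 0 -0.2 0 0" --pt "0.6 0 -0.2 0 0" --pt "0.6 0 -0.2 0 0" --pt "0.6 0 -0.2 0 0"

```text
time: 12.25
tool_pos: [0.5825, -0.0227, 0.1418]
eef_rot: [0.622, 0.783, -0.0, -0.0]
contact_force: [1.8, 0.4, 2.0]
opening: 0.0545
```

```bash
sed -i 's/^to.*/to(w(-.044,-.103,.140))/' z.py; python3 z.py 12
```

```text
tool y yaw 0.22905349225329316 stand pos [-0.0062 -0.1035  0.1418] t 12.25
units [ 0.015 -0.944  0.044]
[ 0.13167417  0.25670249 -1.03038469]
```

View pics/w12.png

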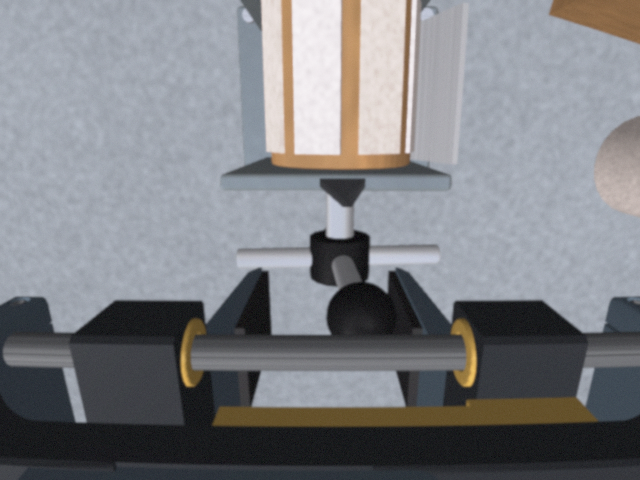

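>>> arm_command --pt "0.6 0 -0.2 0 0" --pt "0.6 0 -0.2 0 0" --pt "0.6 0 -0.2 0 0" --pt "0.6 0 -0.2 0 0" --pt "0.6 0 -0.15 0 0" --pt "0.6 0 0 0 0" --pt "0.6 0 0 0 0"

```text
time: 13.1
tool_pos: [0.5461, -0.0313, 0.1417]
eef_rot: [0.622, 0.783, -0.0, -0.0]
contact_force: [0.0, 0.1, -0.2]
opening: 0.0547
```

```bash
python3 z.py 13
```

```text
tool y yaw 0.22883766444695686 stand pos [-0.0437 -0.1037  0.1417] t 13.1
units [ 0.017 -0.008  0.043]
[-0.31843368 -0.02579215 -1.09016672]
```

View pics/w13.png

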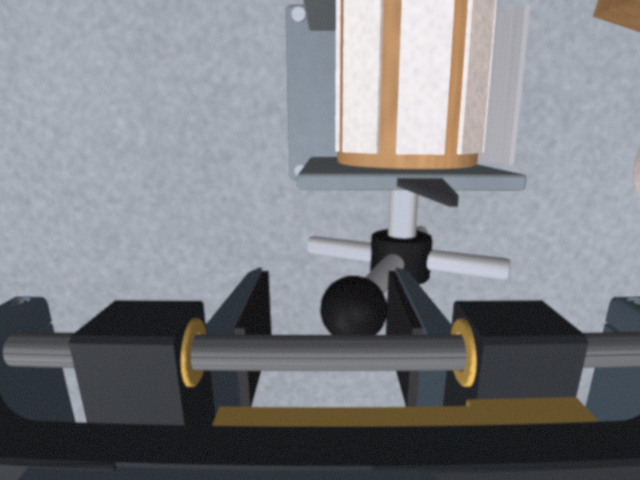

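View pics/s13.png

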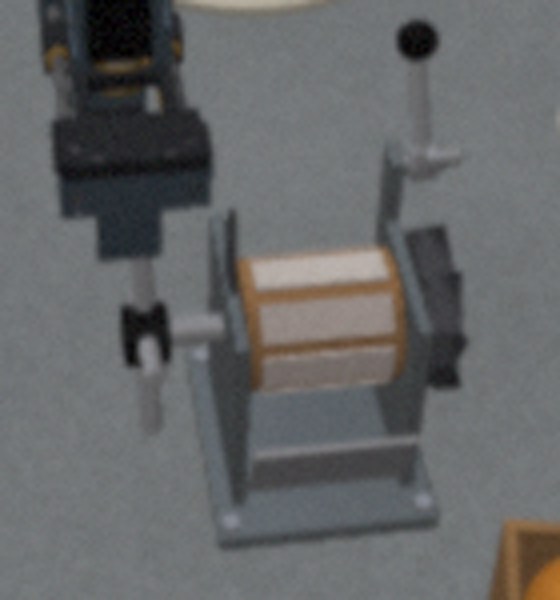

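```bash
python3 -c "
from go import *
from h import *
import pickle
c=pickle.load(open('w13.pkl','rb'))
x=st(plane(c,354,309,.184));print(x,np.arcsin(x[0]/.08))
to(w(-.089,.068,.27))
"
```

```text
(np.float64(-0.0323488375096366), np.float64(-0.09627469363728901), np.float64(0.184)) -0.4162794754071582
tool y yaw 0.22905076281192918 stand pos [-0.0433 -0.1037  0.1416] t 13.25
units [ 4.297 -1.126 -3.208]
```

Roller is at about −0.41. I'll ease off, lift and go to the knob.

>>> arm_command --pt "0.6 0 0.15 0 0" --pt "0.6 0 0 -0.4 0" --pt "0.6 0 0 -0.7 0" --pt "0.6 0 0 -0.7 0" --pt "0.6 0 0 -0.7 0" --pt "0.6 0 0 -0.7 0" --pt "0.6 0.4 -0.12 0 0" --pt "0.6 0.65 -0.19 0 0" --pt "0.6 0.65 -0.19 0 0" --pt "0.6 0.65 -0.19 0 0" --pt "0.6 0.65 -0.19 0 0" --pt "0.6 0.65 -0.2 0 0"

```text
time: 14.45
tool_pos: [0.4762, 0.1037, 0.2692]
eef_rot: [0.622, 0.783, -0.0, -0.0]
contact_force: [0.4, 0.4, 0.1]
opening: 0.0552
```

>>> arm_command --pt "0.6 0.65 -0.2 0 0" --pt "0.6 0 0 0 0" --pt "0.6 0 0 0 0"

```text
time: 14.75
tool_pos: [0.4632, 0.1265, 0.2695]
eef_rot: [0.621, 0.784, -0.0, -0.0]
contact_force: [0.6, -1.0, -0.8]
opening: 0.0552
```

```bash
sed -i 's/^to.*/to(w(-.089,.068,.197))/' z.py; python3 z.py 14
```

```text
tool y yaw 0.23046964946931703 stand pos [-0.0893  0.0687  0.2695] t 14.75
units [-0.016  0.007  1.812]
[ 0.49262786 -1.21742094 -0.14352855]
```

View pics/w14.png

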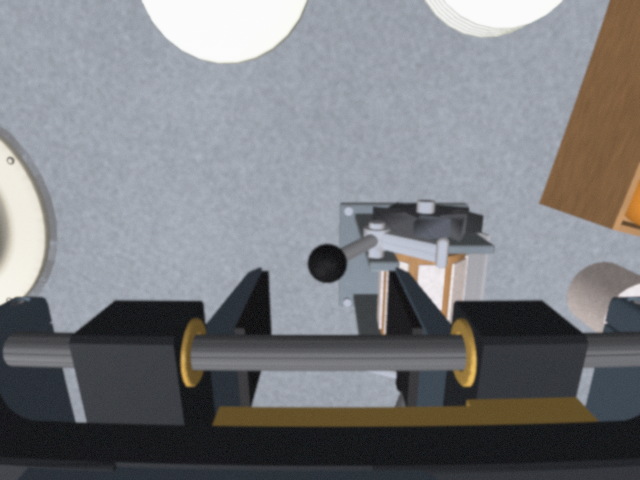

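View pics/s14.png

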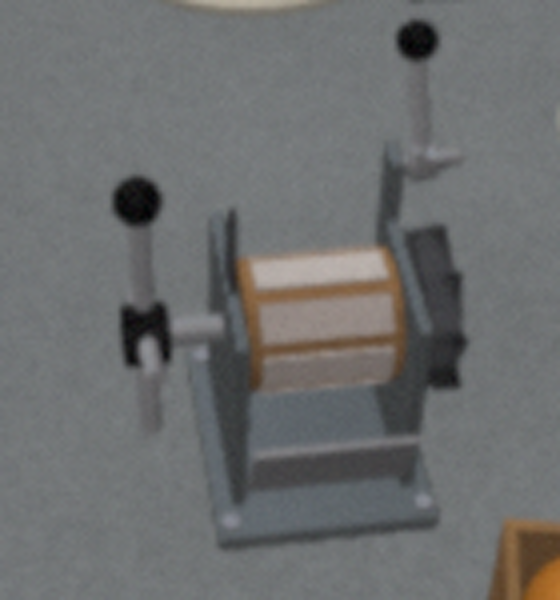

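>>> arm_command --pt "0.6 0 0 0.3 0" --pt "0.6 0 0 0.5 0" --pt "0.6 0 0 0.5 0" --pt "0.6 0 0 0.3 0" --pt "0.6 0 0 0.2 0" --pt "0.6 0 0.15 0 0" --pt "0.6 0 0.2 0 0" --pt "0.6 0 0.2 0 0" --pt "0.6 0 0.2 0 0" --pt "0.6 0 0.2 0 0" --pt "0.6 0 0.2 0 0" --pt "0.6 0 0.2 0 0"

```text
time: 16.1
tool_pos: [0.5166, 0.1385, 0.1978]
eef_rot: [0.622, 0.783, 0.0, 0.0]
contact_force: [-0.2, 0.9, 0.2]
opening: 0.0545
```

>>> arm_command --pt "0.6 0 0.2 0 0" --pt "0.6 0 0.2 0 0" --pt "0.6 0 0.15 0 0" --pt "0.6 0 0 0 0" --pt "0.6 0 0 0 0"

```text
time: 16.6
tool_pos: [0.5371, 0.1432, 0.1976]
eef_rot: [0.622, 0.783, -0.0, -0.0]
contact_force: [-0.5, 0.4, -0.3]
opening: 0.0551
```

```bash
python3 z.py 15
```

```text
tool y yaw 0.2289773678714931 stand pos [-0.0135  0.0684  0.1976] t 16.6
units [-0.003 -1.889  0.016]
[-0.18353062  0.4718667   0.04362915]
```

View pics/w15.png

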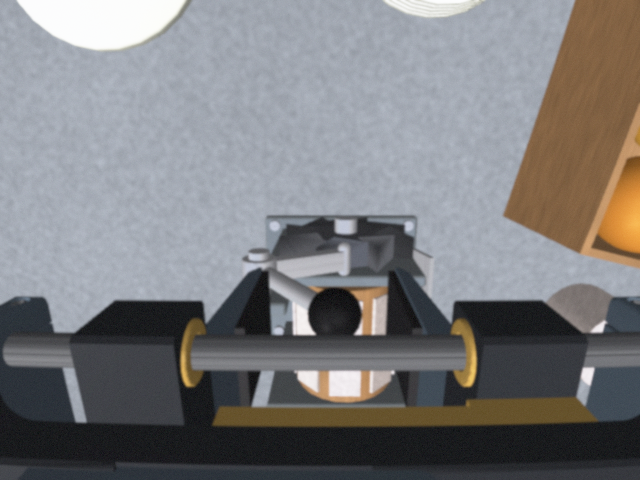

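View pics/s15.png

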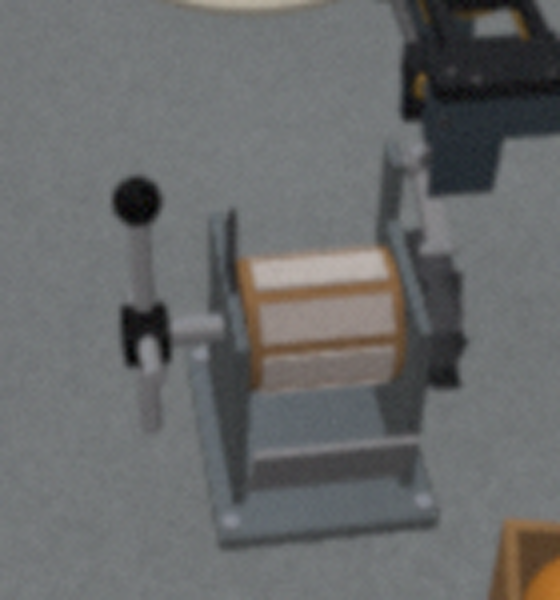

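The pawl lies on the wheel and the knob (334,313) is free between the fingers. The ball hasn't moved. I'll lift and go back to the ball.

```bash
python3 -c "
from go import *
from h import *
import pickle
c=pickle.load(open('w15.pkl','rb'))
x=st(plane(c,334,313,.236));print(x,np.arccos((x[0]+.052)/.07)-.872)
to(w(-.032,-.103,.27))"
```

```text
(np.float64(-0.010882909329487453), np.float64(0.07199481924103872), np.float64(0.236)) 0.07096996316788073
tool y yaw 0.22901694094917072 stand pos [-0.0136  0.0684  0.1977] t 16.75
units [-4.284 -0.478 -1.807]
```

>>> arm_command --pt "0.6 0 0 -0.4 0" --pt "0.6 0 0 -0.7 0" --pt "0.6 0 0 -0.7 0" --pt "0.6 -0.3 -0.03 0 0" --pt "0.6 -0.65 -0.07 0 0" --pt "0.6 -0.65 -0.07 0 0" --pt "0.6 -0.65 -0.07 0 0" --pt "0.6 -0.65 -0.07 0 0" --pt "0.6 -0.65 -0.07 0 0" --pt "0.6 -0.65 -0.07 0 0" --pt "0.6 -0.1 -0.03 0 0" --pt "0.6 0 0 0 0"

```text
time: 17.95
tool_pos: [0.5573, -0.0293, 0.2693]
eef_rot: [0.622, 0.783, -0.0, -0.0]
contact_force: [-0.2, -0.8, -1.5]
opening: 0.0545
```

```bash
sed -i 's/^to.*/to(w(-.032,-.103,.141))/' z.py; python3 z.py 16
```

```text
tool y yaw 0.22744842769884357 stand pos [-0.0323 -0.1042  0.2693] t 17.95
units [0.03  0.01  3.208]
[0.0042738  0.1059874  0.42839743]
```

View pics/w16.png

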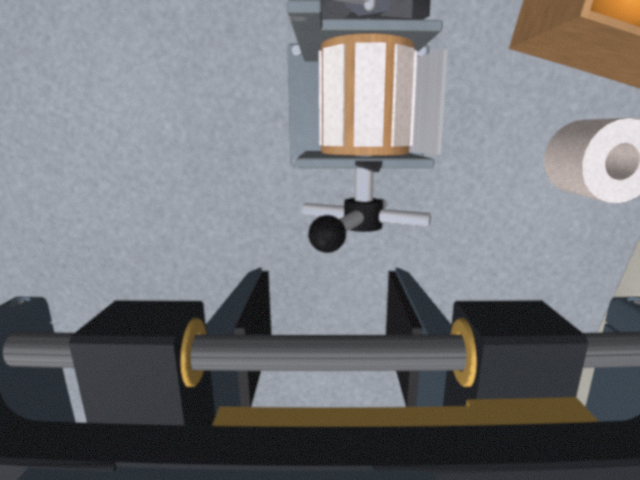

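View pics/s16.png

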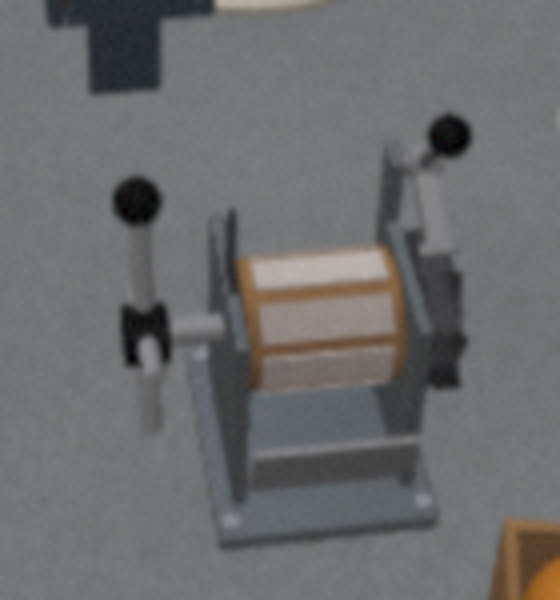

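>>> arm_command --pt "0.6 0 0 0.3 0" --pt "0.6 0 0 0.6 0" --pt "0.6 0 0 0.6 0" --pt "0.6 0 0 0.6 0" --pt "0.6 0 0 0.5 0" --pt "0.6 0 0 0.4 0" --pt "0.6 0 0 0.2 0" --pt "0.6 0 0 0 0" --pt "0.6 0 0.15 0 0" --pt "0.6 0 0.2 0 0" --pt "0.6 0 0.2 0 0" --pt "0.6 0 0.2 0 0"

```text
time: 19.3
tool_pos: [0.5877, -0.0217, 0.1422]
eef_rot: [0.622, 0.783, 0.0, 0.0]
contact_force: [-5.1, -1.8, 2.9]
opening: 0.0545
```

>>> arm_command --pt "0.6 0 0.15 0 0" --pt "0.6 0 0.15 0 0" --pt "0.6 0 0.15 0 0" --pt "0.6 0 0.1 0 0" --pt "0.6 0 0.05 0 0" --pt "0.6 0 0 0 0" --pt "0.6 0 0 0 0"

```text
time: 20.0
tool_pos: [0.6103, -0.0163, 0.1417]
eef_rot: [0.622, 0.783, 0.0, 0.0]
contact_force: [-0.2, 0.2, 0.5]
opening: 0.0543
```

```bash
python3 z.py 17
```

```text
tool y yaw 0.22895074963055104 stand pos [ 0.0223 -0.1034  0.1417] t 20.0
units [ 0.016 -1.358  0.017]
[-0.62930241 -0.28503147  0.69741868]
```

View pics/w17.png

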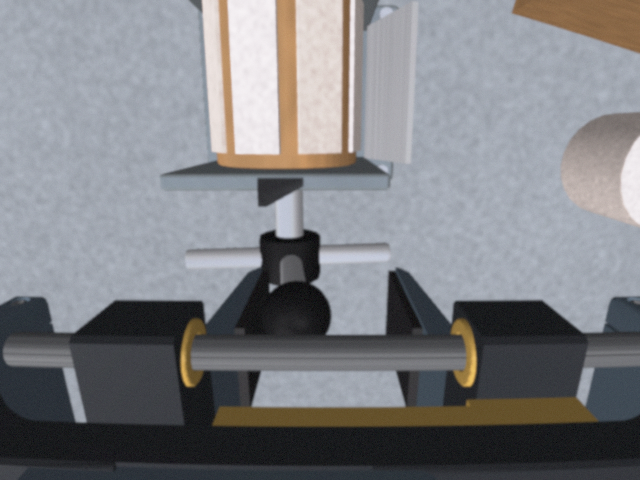

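View pics/s17.png

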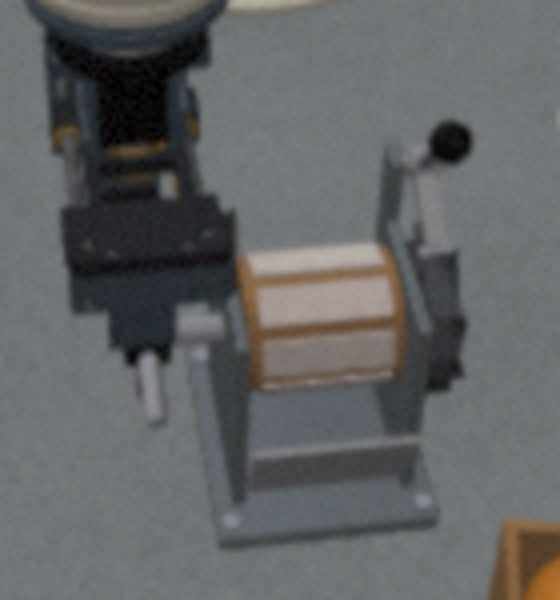

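```bash
python3 -c "
from go import *
from h import *
import pickle
c=pickle.load(open('w17.pkl','rb'))
x=st(plane(c,297,313,.19));print(x,np.arcsin(x[0]/.08))"
```

```text
(np.float64(0.009804580497089575), np.float64(-0.09512847721562863), np.float64(0.19)) 0.12286615610150244
```

Roller is at about 0.12 and the pawl is down (about 0.04). I'll ease off, lift away and verify.

>>> arm_command --pt "0.6 0 -0.15 0 0" --pt "0.6 0 -0.15 0 0" --pt "0.6 0 0 0 0" --pt "0.6 0 0 -0.4 0" --pt "0.6 0 0 -0.7 0" --pt "0.6 0 0 -0.7 0" --pt "0.6 0 0 -0.7 0" --pt "0.6 0 0 -0.7 0" --pt "0.6 -0.5 -0.5 0 0" --pt "0.6 -0.5 -0.5 0 0" --pt "0.6 -0.5 -0.5 0 0" --pt "0.6 0 0 0 0"

```text
time: 21.35
tool_pos: [0.5522, -0.0934, 0.27]
eef_rot: [0.623, 0.783, -0.0, 0.0]
contact_force: [0.0, 1.1, 0.2]
opening: 0.0542
```

```bash
python3 z.py 18; python3 -c "
from rig import arm
import cv2
cv2.imwrite('pics/t18.png',arm.get_image('top'))"
```

```text
tool y yaw 0.22676114833031438 stand pos [-0.0515 -0.1656  0.27  ] t 21.35
units [1.566 0.492 3.223]
[-0.12935126 -0.65996639 -0.57520705]
```

View pics/w18.png

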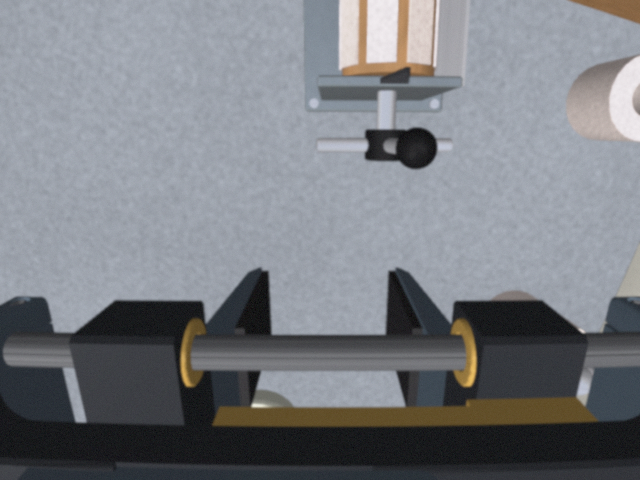

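View pics/s18.png

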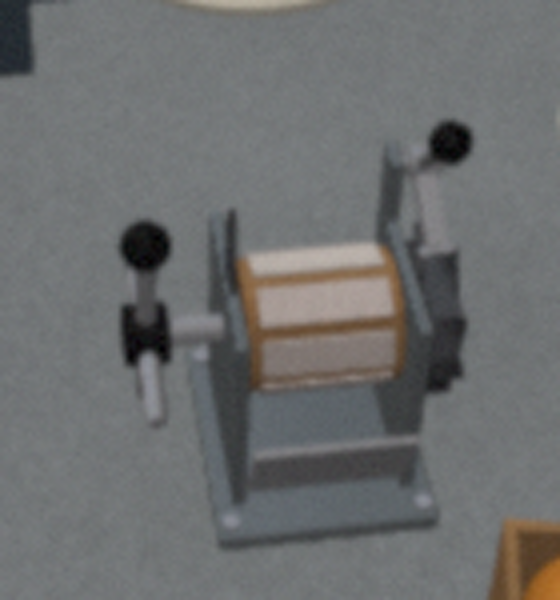

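View pics/t18.png

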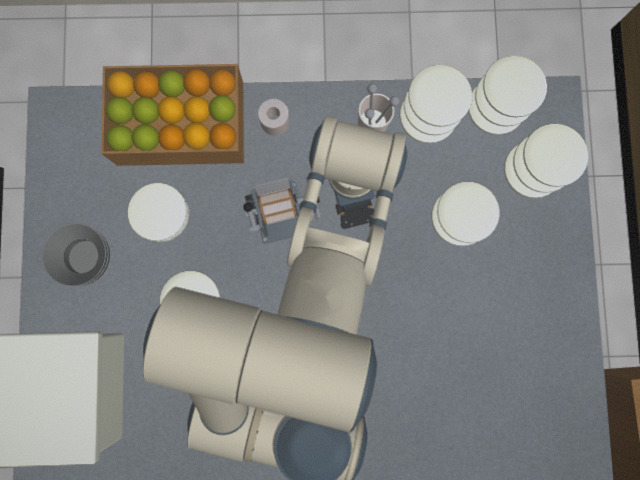

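```bash
python3 -c "
from go import *
from h import *
import pickle
c=pickle.load(open('w18.pkl','rb'));S=arm.get_calibration('scene')
X,e=tri([(S,270+145/4,190+245.5/4),(c,416,148)]);x=st(X);print(x,e,np.arctan2(x[0],x[2]-.11))
arm.finish_job()"
```

```text
(np.float64(0.00968617866007086), np.float64(-0.09562443468772251), np.float64(0.191323302968679)) [np.float64(0.000646858740790914), np.float64(0.000646858740790895)] 0.11854855855644626
the job is handed in; nothing more can be done
```

I finished the task and handed the job in at about 21.5 s. The hand-in gives no verdict.

**What I did**
1. I flipped the pawl back. Its knob measured 0.5 mm from where it should be on the 1.25 stop.
2. I turned the roller back to about -0.41 rad with the pawl off.
3. I flipped the pawl back onto the wheel. It read about 0.08 rad, with the ball still at -0.41.
4. I pushed the handle forward until the pawl dropped behind the tooth.

**Last checks**
- **Roller:** a two-view fix of the ball put it at about +0.12 rad (allowed -0.10 to +0.25). The two rays agreed to under 1 mm.
- **Pawl:** it was down at about 0.04 rad, judged from the knob's position in the scene view.
- **Gripper:** it was clear of everything, with contact force at sensor noise level.
- **Tubs and lids:** those visible in the top view were where they started. The arm partly hid the lower-left white one at the end, but I never worked near it.

**What went wrong**
- On my first try at the pawl, the finger rode up onto the knob and pressed on it, reading 118 N upward (the wrist limit is 120 N). The fingertips turned out to sit about 28 mm above the reported TCP at that opening.
- I lifted off at once, and the pawl fell back onto the wheel. I can't rule out that the push went over the 40 N limit if it was counted as the gripper's body, or that the force briefly peaked higher between readings.
- After I lowered the TCP to allow for this, the largest contact force I saw was about 6 N.

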